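# Balance a hanging tea tray and carry it level to its stand

### The job

Pick the loaded tea tray up by the wooden grip on its overhead rail, carry it over the cups in the middle and set it down gently on the low dark stand, centred on and in line with the pale panel, with everything still standing on it. Keep the tray level within 10 degrees all the way: its hanger swivels and the weight stowed inside its base is uneven, so slide the hanger along the rail to the balance point first. Do not disturb the other things on the table.

Things in the scene. Friction and masses are not known exactly. Their poses are not given: they have to be found in the camera images.
- tray: Wooden serving tray, 340 (its x, long) x 160 (y) x 42 mm high; origin at the centre of its underside. Closed box base 28 mm thick, flat underside (all 340 x 160 mm rests); floor at z = 28 mm, 6 mm thick rim up to z = 42 mm. Looks the same turned half round. Inside the base, unseen, 0.4 kg of stowed coasters lie anywhere along x and stay put; loaded tray about 0.9 kg in all.
- rail_mid (a point): Middle of the 10 mm steel rail over the tray, along tray x at y = 0, 130 mm above the underside, between dark steel posts at x = +-158 mm. The loaded tray's centre of mass is within 65 mm of here along x, about 100 mm below.
- tray_end (a point): Bottom edge of the tray's +x end (x = 170 mm, z = 0); the other end is alike. Lifted a few mm off balance, the tray leaves its end farther from the hanger standing on this edge and turns about it; lifted clear, it hangs with its centre of mass under the swivel.
- hanger (a joint): Slide of the brass hanger (44 x 22 x 22 mm) along the rail: m along tray x, 0 in the middle, stops at -0.08 and +0.08. About 2 N of friction; it stays where it is left. Pushing it does not move the standing tray on the table, unless the hand lifts some of its weight meanwhile; press down a little while sliding.
- grip (a point): Centre of the wooden grip block on the hanger, 40 mm (along tray x) x 24 mm (along tray y) x 36 mm high; 42 mm above the rail's axis, 172 mm above the tray's underside. An easy swivel on the rail's axis, turning about tray y (+-0.5 rad), joins it to the hanger: however firmly the grip is held, the tray can swing end up or end down.
- swivel: The swivelling grip piece as a whole (wooden block on a brass stem); origin on the rail's axis at the hanger's middle, 42 mm below the block's centre, z up through the block.
- tea_tin: White tea tin with sage lid and dark leaf pattern, 62 mm wide, 74 mm high, loose on the tray near one end, under the rail; origin under its base. 0.06 to 0.13 kg.
- sugar_pot: Teal round sugar pot with a wooden ball on its lid, 66 mm wide, 63 mm high, loose on the tray near the other end; origin under its base. 0.05 to 0.12 kg.
- tray_cup: Plain white cup, 64 mm wide, 55 mm high, loose on the tray's middle; origin under its base. 0.05 kg.
- stand: Low dark wooden stand, fixed, 380 (its x, long) x 190 (y) x 45 mm high; origin at the centre of its underside. The flat top at z = 45 mm shows a pale blue-grey panel of 340 x 160 mm, the size of the tray, centred and parallel to it. Stands on the other side of the table's middle from the tray, left or right.
- cup_a: Patterned white cup, 76 mm wide, 68 mm high, on the table's middle line, nearer the robot; leave alone.
- cup_b: Like cup_a, farther from the robot; leave alone.
- teapot: White patterned teapot with black hoop handle, 125 mm wide, 170 mm high, at the right (-y) side; leave alone.
- cloche: Glass dome with a plant on a wooden base, 124 mm wide, 210 mm high, at the right (-y) side; leave alone.
- book: Blue book, 120 x 180 x 24 mm, at the left side; leave alone.
- remote: Black remote control, 45 x 160 x 18 mm, at the left side; leave alone.

How it is judged (in metres and radians):
On the way:
1. the tray is lifted, its underside more than 70 mm above the table, held by its wooden grip and not tilted (contact force between the fingers and swivel above 1 N and height (world z) of tray above 0.07 m and angle between tray's own z axis and vertical below 0.175 rad), for 0.3 s.
At the end, for the whole second after the job is handed in: The tray stands flat and at rest on the stand's top, its centre within 20 mm along and across of the panel's centre, its long axis within 0.12 rad of the panel's (either way round), with the tea tin, the sugar pot and the tray cup upright on the tray's floor (x of tray in the frame of stand between -0.02 and 0.02 m and y of tray in the frame of stand between -0.02 and 0.02 m and z of tray in the frame of stand between 0.041 and 0.05 m and angle between the x axis of tray and the x axis of stand, either way round below 0.12 rad and linear speed of tray below 0.02 m/s and angle between tray's own z axis and vertical below 0.03 rad and z of tea_tin in the frame of tray between 0.023 and 0.034 m and angle between each of tea_tin, sugar_pot, tray_cup's own z axis and vertical below 0.1 rad and linear speed of each of tea_tin, sugar_pot, tray_cup below 0.03 m/s and z of sugar_pot in the frame of tray between 0.023 and 0.034 m and z of tray_cup in the frame of tray between 0.023 and 0.034 m); the robot touches nothing.
It fails at once if the tray tilts more than 10 degrees (0.175 rad) (angle between tray's own z axis and vertical above 0.175 rad).
It fails at once if the tray is put down hard: more than 40 N on the stand (contact force between tray and stand above 40 N).
It fails at once if a bystander (cup_a, cup_b, teapot, cloche, book, remote) is moved more than 20 mm (distance of any of cup_a, cup_b, teapot, cloche, book, remote from where it was at the start of the episode above 0.02 m).
It also fails if it takes over 64 s, if anything falls off the work surface, if the arm or the gripper's body presses on something with over 40 N, if the wrist force passes 120 N, or if a joint passes its speed limit or range.

### The arm

A 6-joint arm with a two-finger parallel gripper is mounted at the origin on the work surface. World frame = base frame: x ahead of the robot, y to its left, z up, the work surface at z = 0. Lengths are in mm, angles in rad, forces in N, time in s.
With the tool pointing down it reaches from about 400 to 825 mm from the base axis. Payload 7 kg.
Tool frame: the origin (TCP) lies at the very end of the fingers, on their centre line; the grasp point (between the pads) lies robot.tcp_to_grasp behind it (robot.tcp_to_grasp is the distance from the TCP to the grasp point, in mm); z points along the fingers, y is the line along which they close (so a half turn about z gives the same grasp; the last joint's range is limited). The gripper opens to 88 mm and grips with 3 to 60 N. Pads are 19 mm wide; open, the fingers measure 130 mm over their backs; the gripper's body (78 mm by 193 mm) begins 47 mm behind the grasp point.
Start: joints at [-0.905, 0.359, 0.012, 0, -1.224, -0.288], TCP at [248.964, -627.385, 204.461] pointing down, gripper open.
Joint ranges: [-3.07, 3.07], [-1.43, 2.12], [-1.02, 1.25], [-3.03, 1.67], [-3.05, -0], [-3.03, 3.03]. Speed limits (rad/s): [2.39, 2.39, 3.01, 3.14, 3.14, 3.14].

### API

Orientations are given as a 3x3 rotation matrix whose columns are the frame's x, y, z axes.
In Python, from plant import robot gives the robot as it stands.
- The arm moves only by the tool jog_arm, never from a script. Its argument "deltas" is a list that holds one entry, the list of rows, each a list of 7 numbers: the opening, from 0 (shut) to 1 (fully open), then the shift along the tool's x, y, z as a fraction of full scale, then the turn, a rotation vector about the tool's x, y, z as a fraction of full scale. A call has 1 to 5 rows; each row shifts and turns the commanded pose from where the row before left it, along the tool's axes as they then stand; what a row does not reach is not made up. Full scale, the value 1, is 0.04 m for a shift and 0.12 rad for a turn. A row lasts 1/12 s, in which the tool goes at most 41.7 mm and 7.16 degrees, less where a joint would pass 70% of its speed; a pose out of reach is approached as far as the arm can. A call with a number of a shift or a turn outside -1 to 1 is refused whole. A call with a gripper value outside its range is refused whole. The fingers move at their own pace and stop on an object; "force" is the grip in N (left out, the last holds). Time passes only in rows, so rows that do not move let the fingers close. It gives the time, the measured TCP pose, the force, the opening and the grip force at its end, in the units of the state.
- robot.read_state(): the state, without advancing time (a new reading comes with each control period).
- robot.snapshot(name): name is "scene" or "top" or "wrist"; returns a dict with "color" (480x640x3 uint8, red, green, blue), "fx", "fy", "cx", "cy" (pixels), "R" (3x3) and "t" (3): a world point X has camera coordinates R X + t. Camera axes: x right, y down, z forward; pixel columns grow to the right and rows downward; lengths in mm; the calibration is good to about 2 mm. A picture is of the moment at which its call begins. There is no depth.
- robot.sign_off(): hands the job in; it is judged then, once.
Trained networks look in a picture, given as the dict that the camera call returned (one of the last four; its "shot" number tells which), for a name from the list of things; names that differ only in an ending like _2 or _b are one class to them, and where a whole thing is asked for, a point or a joint stands for the part that bears it (a point fixed in the world has none). Each returns a list of dicts, best first, with "score" (0 to 1); they miss things now and then, are a little off and sometimes report something else, mostly with a low value. They report only what shows in the picture. A call takes as long as a camera call.
- robot.spot_in(target, picture): "box" ([left, top, right, bottom] in pixels, round what is visible of it).
- robot.trace(target, picture): "mask" (480x640 bool, what is visible of it) and "box" ([left, top, right, bottom] in pixels, round what is visible of it).
The state is a dict: "time": time; "joint_pos": joint angles; "dq": joint speeds; "joint_efforts": joint torques, N m; "eef_pos": TCP position; "tool_rot": TCP orientation; "force": force on the tool from outside, world axes, zero at the start; "wrist_torque": the same for the moment, N m; "width": finger opening in mm; "gripper_force": force on a finger pad.
Only numpy, scipy, OpenCV 4.12 (cv2) and the standard library are available. Lean on these libraries where they do the work, as an engineer would, in place of code of your own. Each camera call takes 0.05 s, during which the arm holds its last target. There are 200 camera calls.

## Working session

There is one attempt and no reset: what is moved stays moved. The work goes in short steps, Python scripts to look and compute and a tool call to move; the robot and the scene stay as the last step left them, time stands still between calls to the robot, and variables do not carry over. Pictures are saved under pics/ and viewed, at most 10 in all, crops included, and the job is handed in when it is done.

Besides the shell and the picture viewer there is one more tool, called after "Request:" as name([rows], argument=value, ...), one row to a line, values as JSON. jog_arm: Moves the arm, as the interface text tells. Its arguments: {"type":"object","properties":{"deltas":{"type":"array","items":{"type":"array","items":{"type":"array","items":{"type":"number","minimum":-1,"maximum":1}}}},"force":{"type":"number"}},"required":["deltas"]}

```bash
mkdir -p pics; ls; python3 - <<'E'
from plant import robot
import cv2,numpy as np
print(robot.tcp_to_grasp); s=robot.read_state(); print(s)
for n in ("scene","top"):
    p=robot.snapshot(n); cv2.imwrite(f"pics/{n}0.png",p["color"][:,:,::-1])
    print(n,p["fx"],p["cx"],p["cy"],p["R"],p["t"])
    for k in ("tray","grip","hanger","stand","cup_a","tea_tin","sugar_pot","tray_cup"):
        print(k,[(np.round(d["box"]).tolist(),round(d["score"],2)) for d in robot.spot_in(k,p)[:3]])
E
```

```text
pics
18.8
{'time': 0.0, 'joint_pos': array([-9.04880852e-01,  3.59384968e-01,  1.10274965e-02, -3.28685369e-04,
       -1.22409605e+00, -2.88081530e-01]), 'dq': array([ 0.00148187,  0.00085738,  0.00046082, -0.001105  ,  0.00084868,
        0.00067617]), 'joint_efforts': array([ 1.71690886e-04, -5.82726896e+01,  2.93071944e+01,  6.99730530e+00,
        7.13380767e-03, -1.41948622e-04]), 'eef_pos': array([ 248.7625979 , -626.90861411,  203.51417886]), 'tool_rot': array([[-9.29507113e-01, -3.68803358e-01, -7.80686436e-04],
       [-3.68804143e-01,  9.29505929e-01,  1.49409717e-03],
       [ 1.74624617e-04,  1.67669434e-03, -9.99998579e-01]]), 'force': array([-0.61411023,  1.35261752, -0.4962638 ]), 'wrist_torque': array([-0.02242289,  0.01484068, -0.00166471]), 'gripper_force': 0.0, 'width': 87.88156684704919}
scene 580.8497202175012 310.8305421146349 247.8134514698306 [[-0.65952312  0.75130417 -0.0239019 ]
 [ 0.42582468  0.34722353 -0.83552927]
 [-0.61943732 -0.56122889 -0.5489258 ]] [ 359.97812536 -141.58061955 1918.63677487]
tray [([177.0, 189.0, 300.0, 292.0], 0.92), ([312.0, 243.0
[... 463 characters left out ...]
 251.81599714409384 [[ 0.01604737 -0.99984397 -0.00738379]
 [-0.99631566 -0.01536764 -0.08437383]
 [ 0.08424719  0.00871056 -0.99640681]] [   3.20184746  545.53438461 1552.86587988]
tray [([384.0, 187.0, 434.0, 300.0], 0.72), ([214.0, 191.0, 293.0, 321.0], 0.7)]
grip [([410.0, 216.0, 421.0, 232.0], 0.72)]
hanger [([410.0, 217.0, 420.0, 229.0], 0.74)]
stand [([213.0, 190.0, 292.0, 323.0], 0.57)]
cup_a [([323.0, 188.0, 346.0, 220.0], 0.87), ([311.0, 254.0, 333.0, 277.0], 0.77), ([397.0, 197.0, 412.0, 220.0], 0.64)]
tea_tin [([399.0, 265.0, 421.0, 287.0], 0.91)]
sugar_pot [([410.0, 214.0, 421.0, 233.0], 0.56), ([396.0, 196.0, 414.0, 222.0], 0.55)]
tray_cup [([406.0, 230.0, 429.0, 249.0], 0.81)]
```

View pics/top0.png

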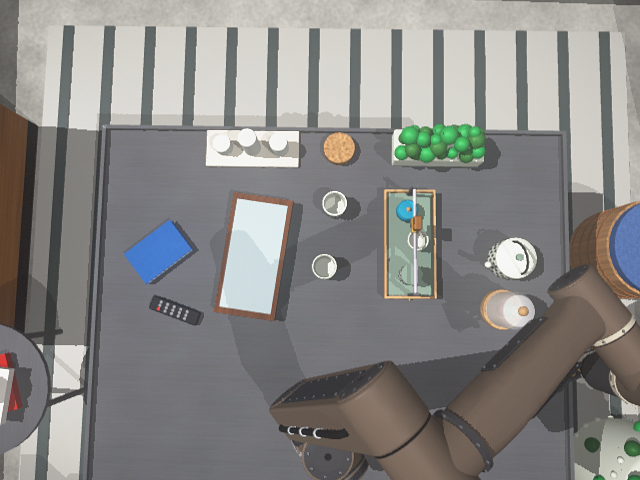

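View pics/scene0.png

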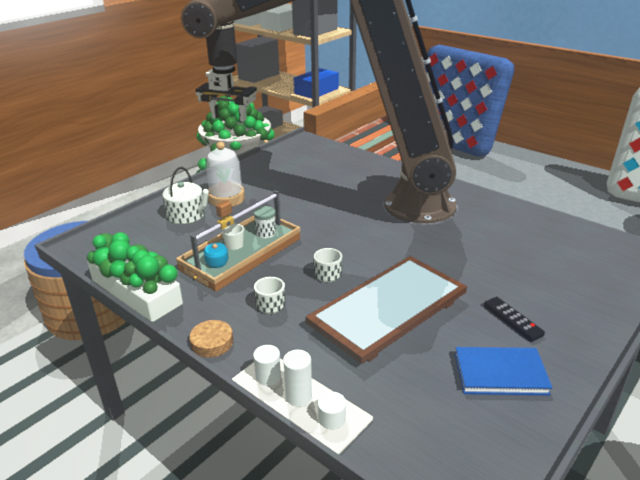

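The top view shows the tray at right (384–434, 187–300) with its hanger near (417,222), the stand at left (panel 220–290, 195–318), and the cups at (334,204) and (324,266). The scene view agrees.

```bash
cat > h.py <<'E'
from plant import robot
import cv2,numpy as np
def toplane(p,uv,z):
    uv=np.asarray(uv,float).reshape(-1,2); R=np.array(p["R"]);t=np.array(p["t"])
    d=np.c_[(uv[:,0]-p["cx"])/p["fx"],(uv[:,1]-p["cy"])/p["fy"],np.ones(len(uv))]@R
    c=-R.T@t; return (c+d*((z-c[2])/d[:,2])[:,None])[:,:2]
def proj(p,X):
    q=np.atleast_2d(X)@np.array(p["R"]).T+np.array(p["t"]); return np.c_[q[:,0]/q[:,2]*p["fx"]+p["cx"],q[:,1]/q[:,2]*p["fy"]+p["cy"]]
def rect(p,m,z):
    c=max(cv2.findContours(m.astype(np.uint8),cv2.RETR_EXTERNAL,cv2.CHAIN_APPROX_NONE)[0],key=cv2.contourArea)
    return cv2.minAreaRect(toplane(p,c,z).astype(np.float32))
def tri(ps,uvs):
    A=[];b=[]
    for p,(u,v) in zip(ps,uvs):
        R=np.array(p["R"]);t=np.array(p["t"])
        for r,k in (((u-p["cx"])/p["fx"],0),((v-p["cy"])/p["fy"],1)):
            A.append(R[k]-r*R[2]); b.append(r*t[2]-t[k])
    x,res,_,_=np.linalg.lstsq(np.array(A),np.array(b),rcond=None); return x
E
python3 - <<'E'
from h import *
T=robot.snapshot("top");S=robot.snapshot("scene")
print("cam",-np.array(T["R"]).T@T["t"],-np.array(S["R"]).T@S["t"])
for n,p in (("top",T),("scene",S)):
    hsv=cv2.cvtColor(p["color"],cv2.COLOR_RGB2HSV)
    m=np.zeros((480,640),bool)
    if n=="top": m[180:330,205:300]=1
    else: m[250:365,300:470]=1
    pan=m&(hsv[...,2]>150)&(hsv[...,1]<70)
    print(n,"panel",rect(p,pan,45))
    for k,z in (("tray",42),("stand",45)):
        for d in robot.trace(k,p)[:2]: print(k,d["score"],np.round(d["box"]),rect(p,d["mask"],z))
cen={}
for k,z in (("cup_a",40),("tea_tin",65),("sugar_pot",60),("tray_cup",55),("grip",172),("hanger",130),("teapot",80),("cloche",100)):
  for n,p in (("top",T),("scene",S)):
    for d in robot.trace(k,p)[:3]:
        v,u=np.nonzero(d["mask"]); c=(u.mean(),v.mean())
        print(k,n,round(d["score"],2),np.round(c,1),np.round(toplane(p,c,z)[0]))
# bigger crops
a=cv2.resize(T["color"][175:310,370:450],None,fx=4.4,fy=4.4,interpolation=cv2.INTER_CUBIC)
b=cv2.resize(S["color"][180:300,170:310],None,fx=3,fy=3,interpolation=cv2.INTER_CUBIC)
im=np.zeros((600,800,3),np.uint8); im[:a.shape[0],:a.shape[1]]=a; im[:b.shape[0],370:370+b.shape[1]]=b
cv2.imwrite("pics/crop1.png",im[...,::-1])
E
```

```text
cam [ 412.6484832    -1.94141027 1593.33860738] [1486.17764886  855.50144185  943.49863565]
top panel ((528.6380615234375, 239.06500244140625), (162.4859619140625, 343.391357421875), 82.39740753173828)
tray 0.78 [379. 185. 435. 300.] ((581.7296142578125, -244.41729736328125), (353.9319763183594, 166.93539428710938), 0.6043815016746521)
stand 0.82 [217. 193. 291. 320.] ((529.083740234375, 236.87005615234375), (193.8618621826172, 382.5937194824219), 82.67469787597656)
stand 0.52 [479. 293. 535. 330.] ((377.7471923828125, -545.418701171875), (118.98851776123047, 165.6614532470703), 0.9151765704154968)
scene panel ((528.1127319335938, 239.4166717529297), (164.07948303222656, 344.4029541015625), 82.33810424804688)
tray 0.83 [176. 190. 299. 293.] ((526.8206787109375, -297.29742431640625), (498.3445129394531, 350.0743713378906), 0.2427266538143158)
stand 0.77 [303. 258. 471. 360.] ((536.1917114257812, 248.56005859375), (213.29966735839844, 397.27288818359375), 82.54134368896484)
cup_a top 0.8 [334.4 203.9] [695. -11.]
cup_a top 0.65 [324.  266.2] [499.  18.]
cup_a scene 0.88 [269.5 294.1] [
[... 261 characters left out ...]
4 [269.4 294.3] [712.  11.]
tray_cup top 0.7 [418.6 239.7] [ 585. -273.]
tray_cup top 0.66 [324.1 266. ] [499.  18.]
tray_cup scene 0.94 [232.7 236.2] [ 581. -269.]
grip scene 0.57 [223.4 208.8] [ 621. -245.]
grip scene 0.27 [236.8 247. ] [727. -76.]
hanger top 0.63 [416.3 223.3] [ 625. -253.]
hanger top 0.19 [511.7 258. ] [ 527. -531.]
hanger scene 0.77 [224.5 213.8] [ 591. -280.]
hanger scene 0.57 [513.4 318.6] [502. 538.]
teapot top 0.71 [511.4 258. ] [ 531. -549.]
teapot scene 0.58 [183.9 200.6] [ 561. -512.]
cloche top 0.81 [506.6 308.9] [ 378. -525.]
cloche scene 0.75 [233.2 236. ] [ 625. -211.]
cloche scene 0.72 [223.2 175.6] [ 392. -516.]
cloche scene 0.48 [223.5 208.8] [ 540. -347.]
```

View pics/crop1.png

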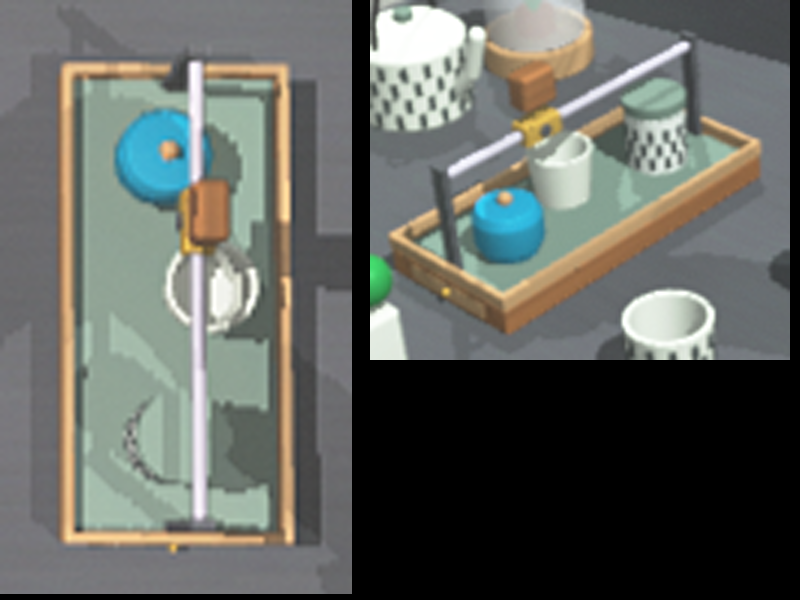

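The crop shows the tray square to the table, the grip block's top near (418,223) in the full top image, and the hanger toward the sugar-pot (far) end.

```bash
python3 - <<'E'
from h import *
T=robot.snapshot("top");S=robot.snapshot("scene")
f=lambda x,y:(370+x/4.4-.4,175+y/4.4-.4)
c=toplane(T,[f(62,65),f(290,65),f(293,543),f(63,541)],42); print("rim",c.round(1),c.mean(0))
print("rail",toplane(T,[f(196,62),f(200,520)],134).round(1))
print("block top",toplane(T,[f(211,180),f(211,242),f(191,211),f(231,211)],190).round(1))
g=lambda x,y:(170+(x-370)/3-.3,180+y/3-.3)
print("scene grip",toplane(S,g(532,88),172),"tri block",tri([T,S],[f(211,213),g(532,88)]))
c=toplane(S,[g(389,236),g(505,327),g(760,146)],42); print("scene rim",c.round(1),c[[0,2]].mean(0))
E
```

```text
rim [[ 743.5 -165.3]
 [ 745.9 -327.9]
 [ 406.1 -329.2]
 [ 404.9 -168.1]] [ 575.11258448 -247.61273942]
rail [[ 727.3 -245.5]
 [ 420.6 -248.5]]
block top [[ 638.3 -245.9]
 [ 598.2 -245.9]
 [ 618.1 -233.1]
 [ 618.4 -258.7]]
scene grip [[ 621.10355629 -243.08411311]] tri block [ 618.83530784 -248.38013522  169.36105223]
scene rim [[ 745.9 -321.5]
 [ 769.  -131.6]
 [ 410.5 -161.6]] [ 578.22132381 -241.57331294]
```

Request:
jog_arm([
  [[1, 0, 0, -1, 0, 0, 0], [1, 0, 0, -1, 0, 0, 0], [1, 0, 0, -1, 0, 0, 0], [1, 0, 0, 0, 0, 0, 0.8], [1, 0, 0, 0, 0, 0, 0.8]],
], force=15)

```text
time: 2.52
eef_pos: [249.5, -628.5, 328.3]
tool_rot: [[-0.984, -0.181, 0.003], [-0.181, 0.984, -0.005], [-0.002, -0.006, -1.0]]
force: [0.8, 0.2, -1.7]
width: 87.4
gripper_force: 0.0
```

Request:
jog_arm([
  [[1, 0, 0, 0, 0, 0, 0.8], [1, 0, 0, 0, 0, 0, 0.75], [1, 0, 0, 0, 0, 0, 0], [1, 0, 0, 0, 0, 0, 0]],
])

```text
time: 2.85
eef_pos: [249.0, -627.4, 324.5]
tool_rot: [[-1.0, -0.003, -0.0], [-0.003, 1.0, 0.0], [0.0, 0.0, -1.0]]
force: [0.6, -0.3, -0.5]
width: 87.5
gripper_force: 0.0
```

Request:
jog_arm([
  [[1, -0.66, 0.68, 0, 0, 0, 0], [1, -0.66, 0.68, 0, 0, 0, 0], [1, -0.66, 0.68, 0, 0, 0, 0], [1, -0.66, 0.68, 0, 0, 0, 0], [1, -0.66, 0.68, 0, 0, 0, 0]],
])

```text
time: 3.27
eef_pos: [381.9, -490.1, 324.6]
tool_rot: [[-1.0, -0.003, 0.0], [-0.003, 1.0, -0.0], [-0.0, -0.0, -1.0]]
force: [1.0, -0.8, 0.1]
width: 87.4
gripper_force: 0.0
```

Request:
jog_arm([
  [[1, -0.66, 0.68, 0, 0, 0, 0], [1, -0.66, 0.68, 0, 0, 0, 0], [1, -0.66, 0.68, 0, 0, 0, 0], [1, -0.66, 0.68, 0, 0, 0, 0], [1, -0.66, 0.68, 0, 0, 0, 0]],
])

```text
time: 3.68
eef_pos: [514.1, -353.9, 324.8]
tool_rot: [[-1.0, -0.003, 0.001], [-0.003, 1.0, -0.0], [-0.001, -0.0, -1.0]]
force: [1.8, -0.9, -0.2]
width: 87.7
gripper_force: 0.0
```

Request:
jog_arm([
  [[1, -0.66, 0.68, 0, 0, 0, 0], [1, -0.66, 0.68, 0, 0, 0, 0], [1, -0.66, 0.68, 0, 0, 0, 0], [1, -0.66, 0.68, 0, 0, 0, 0], [1, 0, 0, 0, 0, 0, 0]],
])

```text
time: 4.1
eef_pos: [622.3, -242.1, 322.9]
tool_rot: [[-1.0, -0.007, -0.001], [-0.007, 1.0, 0.001], [0.001, 0.001, -1.0]]
force: [1.2, -0.7, -2.1]
width: 87.5
gripper_force: 0.0
```

Request:
jog_arm([
  [[1, 0, 0, 0, 0, 0, 0], [1, 0, 0, 0, 0, 0, 0]],
])

```text
time: 4.27
eef_pos: [618.6, -246.5, 324.2]
tool_rot: [[-1.0, -0.003, -0.001], [-0.003, 1.0, -0.0], [0.001, -0.0, -1.0]]
force: [-0.8, 0.0, 0.8]
width: 87.8
gripper_force: 0.0
```

```bash
python3 - <<'E'
from h import *
s=robot.read_state(); print(s["eef_pos"],s["tool_rot"].round(3).tolist(),s["force"])
W=robot.snapshot("wrist"); cv2.imwrite("pics/w1.png",W["color"][:,:,::-1])
for k,z in (("grip",190),("swivel",190)):
    for d in robot.trace(k,W)[:2]:
        print(k,d["score"],np.round(d["box"]),rect(W,d["mask"],z))
print("proj grasp pt",proj(W,[[*s["eef_pos"][:2],190]]))
E
```

```text
[ 618.61776211 -246.51554838  324.21095841] [[-1.0, -0.003, -0.001], [-0.003, 1.0, -0.0], [0.001, -0.0, -1.0]] [-0.84457644  0.04983937  0.83132917]
grip 0.92 [306. 199. 335. 242.] ((617.1309204101562, -245.51663208007812), (43.4399299621582, 26.214876174926758), 0.1297512650489807)
swivel 0.68 [310. 200. 333. 242.] ((616.6195068359375, -246.06240844726562), (42.414459228515625, 23.2069149017334), 0.1293390989303589)
proj grasp pt [[319.5035015  223.92822135]]
```

View pics/w1.png

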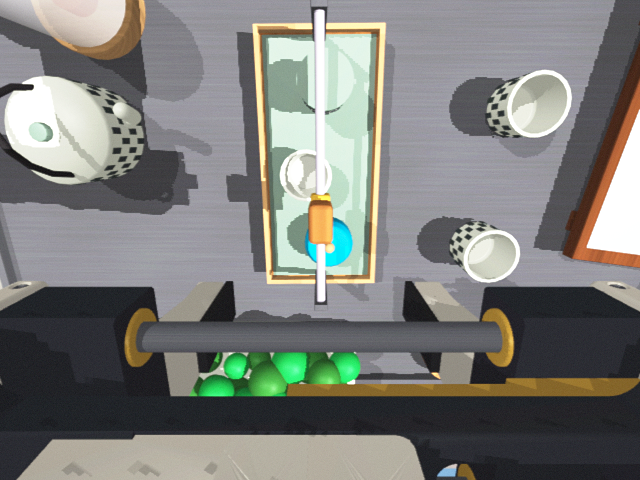

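The wrist view shows the grip block at (320,221), centred between the fingers and aligned within 2 mm. Next I lower and close.

Request:
jog_arm([
  [[1, 0.03, 0.015, 0.9, 0, 0, 0], [1, 0, 0, 0.9, 0, 0, 0], [1, 0, 0, 0.9, 0, 0, 0], [1, 0, 0, 0.9, 0, 0, 0], [1, 0, 0, 0.67, 0, 0, 0]],
], force=20)

```text
time: 4.83
eef_pos: [615.5, -246.8, 151.1]
tool_rot: [[-1.0, 0.002, -0.002], [0.002, 1.0, 0.001], [0.002, 0.001, -1.0]]
force: [1.0, 0.4, 0.0]
width: 87.7
gripper_force: 0.0
```

Request:
jog_arm([
  [[1, 0, 0, 0, 0, 0, 0], [1, 0, 0, 0, 0, 0, 0], [0.3, 0, 0, 0, 0, 0, 0], [0, 0, 0, 0, 0, 0, 0], [0, 0, 0, 0, 0, 0, 0]],
])

```text
time: 5.25
eef_pos: [618.6, -246.5, 156.2]
tool_rot: [[-1.0, 0.0, 0.004], [0.0, 1.0, -0.001], [-0.004, -0.001, -1.0]]
force: [-0.5, 0.7, 0.2]
width: 73.1
gripper_force: 0.0
```

Request:
jog_arm([
  [[0, 0, 0, 0, 0, 0, 0], [0, 0, 0, 0, 0, 0, 0], [0, 0, 0, 0, 0, 0, 0], [0, 0, 0, 0, 0, 0, 0], [0, 0, 0, 0, 0, 0, 0]],
])

```text
time: 5.67
eef_pos: [617.4, -246.0, 153.7]
tool_rot: [[-1.0, 0.0, -0.0], [0.0, 1.0, -0.0], [0.0, -0.0, -1.0]]
force: [0.4, 0.6, 0.8]
width: 39.9
gripper_force: 0.0
```

Request:
jog_arm([
  [[0, 0, 0, 0, 0, 0, 0], [0, 0, 0, 0, 0, 0, 0], [0, 0, 0, 0, 0, 0, 0], [0, 0, 0, 0, 0, 0, 0], [0, 0, 0, 0, 0, 0, 0]],
])

```text
time: 6.08
eef_pos: [617.5, -245.5, 153.6]
tool_rot: [[-1.0, -0.0, -0.0], [-0.0, 1.0, 0.001], [0.0, 0.001, -1.0]]
force: [-0.4, 4.5, 1.4]
width: 23.9
gripper_force: 20.0
```

```bash
cat > m.py <<'E'
from h import *
import sys
fs=[];ps=[]
for i in range(3):
    T=robot.snapshot("top"); s=robot.read_state(); fs.append(s["force"]);ps.append(s["eef_pos"])
    S=robot.snapshot("scene"); s=robot.read_state(); fs.append(s["force"]);ps.append(s["eef_pos"])
np.savez(f"pics/{sys.argv[1]}.npz",T=T["color"],S=S["color"])
print(s["time"],"eef",np.mean(ps,0).round(2),"F",np.mean(fs,0).round(2),np.std(fs,0).round(2),"w",round(s["width"],1),s["gripper_force"],"rot",s["tool_rot"].round(3)[2])
E
python3 m.py a
```

```text
6.3833 eef [ 617.5  -245.7   153.69] F [-0.76  4.65  1.63] [0.33 0.57 0.55] w 23.8 19.988718330860138 rot [-0.  0. -1.]
```

Request:
jog_arm([
  [[0, 0, 0, -0.05, 0, 0, 0], [0, 0, 0, -0.05, 0, 0, 0], [0, 0, 0, -0.05, 0, 0, 0], [0, 0, 0, 0, 0, 0, 0], [0, 0, 0, 0, 0, 0, 0]],
])

```text
time: 6.8
eef_pos: [616.9, -246.2, 159.1]
tool_rot: [[-1.0, 0.001, -0.001], [0.001, 1.0, 0.0], [0.001, 0.0, -1.0]]
force: [-0.1, -0.2, -7.6]
width: 23.9
gripper_force: 20.0
```

```bash
python3 m.py b
```

```text
7.1 eef [ 617.19 -246.13  159.31] F [-0.13 -0.   -7.71] [0.26 0.64 0.44] w 23.8 19.95054602622986 rot [ 0.  0. -1.]
```

```bash
cat > tilt.py <<'E'
from h import *
import sys
# rigid tilt of tray from scene feature tracks between two saved images; tracked features assigned to tray points
def track(a,b):
    A=np.load(f"pics/{a}.npz")["S"];B=np.load(f"pics/{b}.npz")["S"]
    ga,gb=[cv2.cvtColor(i,cv2.COLOR_RGB2GRAY) for i in(A,B)]
    S=robot.snapshot("scene")
    mask=np.zeros_like(ga); poly=np.array([[178,258],[215,294],[302,236],[285,190],[268,196],[190,228]]); cv2.fillPoly(mask,[poly],255)
    mask[195:235,205:240]=0 # hanger region
    p=cv2.goodFeaturesToTrack(ga,80,.02,4,mask=mask)
    q,st,_=cv2.calcOpticalFlowPyrLK(ga,gb,p,None,winSize=(11,11),maxLevel=2)
    r,st2,_=cv2.calcOpticalFlowPyrLK(gb,ga,q,None,winSize=(11,11),maxLevel=2)
    ok=(st[:,0]>0)&(np.linalg.norm(r-p,axis=2)[:,0]<.3); return p[ok,0],q[ok,0],S
p,q,S=track(*sys.argv[1:3])
x=toplane(S,p,60)[:,0]-575; dv=(q-p)[:,1]
for lo,hi in((-220,-100),(-100,0),(0,80),(80,220)):
    m=(x>lo)&(x<hi); print(lo,hi,m.sum(),"median dv px",np.median(dv[m]).round(2),"du",np.median((q-p)[m,0]).round(2))
E
python3 tilt.py a b
```

```text
-220 -100 11 median dv px -4.04 du 0.53
-100 0 17 median dv px -3.59 du 0.5
0 80 7 median dv px -2.03 du 0.57
80 220 24 median dv px -1.32 du 0.72
```

The −x end rises more, so the balance point is further +x than the hanger, and the force suggests about +58 mm. I set the tray down, press lightly and slide 14 mm in +x.

Request:
jog_arm([
  [[0, 0, 0, 0.05, 0, 0, 0], [0, 0, 0, 0.05, 0, 0, 0], [0, 0, 0, 0.05, 0, 0, 0], [0, 0, 0, 0.025, 0, 0, 0], [0, 0, 0, 0, 0, 0, 0]],
])

```text
time: 7.57
eef_pos: [618.0, -246.2, 153.6]
tool_rot: [[-1.0, -0.0, 0.002], [-0.0, 1.0, -0.001], [-0.002, -0.001, -1.0]]
force: [-1.6, 0.7, 0.4]
width: 23.8
gripper_force: 20.0
```

Request:
jog_arm([
  [[0, 0, 0, 0, 0, 0, 0], [0, -0.1, 0, 0, 0, 0, 0], [0, -0.1, 0, 0, 0, 0, 0], [0, -0.1, 0, 0, 0, 0, 0], [0, -0.05, 0, 0, 0, 0, 0]],
])

```text
time: 7.98
eef_pos: [632.8, -246.2, 153.5]
tool_rot: [[-1.0, -0.0, 0.002], [-0.0, 1.0, -0.001], [-0.002, -0.001, -1.0]]
force: [-3.2, 2.6, 6.5]
width: 23.8
gripper_force: 20.0
```

```bash
python3 m.py c; python3 tilt.py a c
```

```text
8.2833 eef [ 632.91 -246.17  153.52] F [-0.48  2.29  5.09] [0.95 0.3  0.49] w 24.0 19.967877566814423 rot [-0.003 -0.001 -1.   ]
-220 -100 10 median dv px 0.04 du 0.23
-100 0 17 median dv px -0.04 du 0.12
0 80 6 median dv px -0.37 du -0.1
80 220 21 median dv px -0.21 du -0.23
```

Request:
jog_arm([
  [[0, 0, 0, -0.05, 0, 0, 0], [0, 0, 0, -0.05, 0, 0, 0], [0, 0, 0, -0.05, 0, 0, 0], [0, 0, 0, -0.05, 0, 0, 0], [0, 0, 0, 0, 0, 0, 0]],
])

```text
time: 8.75
eef_pos: [631.1, -246.1, 160.1]
tool_rot: [[-1.0, 0.0, -0.001], [0.0, 1.0, 0.0], [0.001, 0.0, -1.0]]
force: [0.4, -1.1, -8.1]
width: 23.7
gripper_force: 19.9
```

```bash
python3 m.py d; python3 tilt.py c d
```

```text
9.05 eef [ 631.25 -246.04  160.27] F [ 0.05 -0.03 -8.28] [0.59 0.35 0.58] w 24.0 19.95191663503647 rot [ 0.  0. -1.]
-220 -100 11 median dv px -1.59 du 0.14
-100 0 15 median dv px -1.7 du 0.25
0 80 6 median dv px -2.0 du 0.19
80 220 23 median dv px -2.25 du 0.18
```

Nearly level and apparently hanging clear. I lift 20 mm more and check the tilt.

Request:
jog_arm([
  [[0, 0, 0, -0.1, 0, 0, 0], [0, 0, 0, -0.1, 0, 0, 0], [0, 0, 0, -0.1, 0, 0, 0], [0, 0, 0, -0.1, 0, 0, 0], [0, 0, 0, -0.1, 0, 0, 0]],
])

```text
time: 9.52
eef_pos: [631.6, -246.1, 181.5]
tool_rot: [[-1.0, 0.0, 0.001], [0.0, 1.0, -0.0], [-0.001, -0.0, -1.0]]
force: [0.4, -0.6, -8.4]
width: 23.7
gripper_force: 20.0
```

Request:
jog_arm([
  [[0, 0, 0, 0, 0, 0, 0], [0, 0, 0, 0, 0, 0, 0]],
])

```text
time: 9.68
eef_pos: [631.6, -246.1, 181.1]
tool_rot: [[-1.0, 0.0, 0.001], [0.0, 1.0, -0.0], [-0.001, -0.0, -1.0]]
force: [0.7, 0.5, -9.4]
width: 23.6
gripper_force: 20.0
```

```bash
python3 m.py e; python3 tilt.py c e; python3 -c "
from h import *
i=np.load('pics/e.npz')['S'][150:310,150:350]; cv2.imwrite('pics/e.png',cv2.resize(i,None,fx=3.5,fy=3.5,interpolation=cv2.INTER_CUBIC)[...,::-1])"
```

```text
9.9833 eef [ 631.27 -245.99  180.41] F [-0.17  0.1  -8.75] [0.33 0.27 0.42] w 23.6 19.95182901620865 rot [ 0.  0. -1.]
-220 -100 11 median dv px -7.22 du -0.36
-100 0 15 median dv px -7.19 du -0.37
0 80 6 median dv px -7.94 du -0.65
80 220 20 median dv px -8.31 du -0.88
```

View pics/e.png

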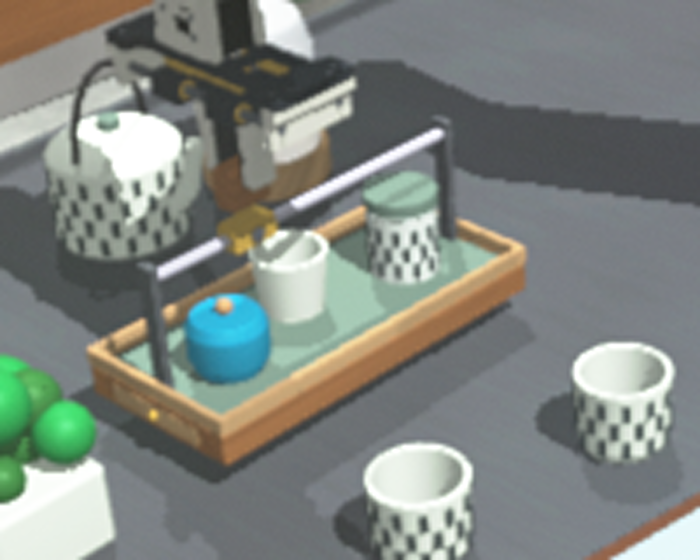

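Level within 0.3° and hanging clear (height 26 mm), all three items upright. Now I raise the tray and carry it across.

Request:
jog_arm([
  [[0, 0, 0, -0.2, 0, 0, 0], [0, 0, 0, -0.4, 0, 0, 0], [0, 0, 0, -0.6, 0, 0, 0], [0, 0, 0, -0.6, 0, 0, 0], [0, 0, 0, -0.4, 0, 0, 0]],
], force=30)

```text
time: 10.45
eef_pos: [632.0, -246.6, 272.1]
tool_rot: [[-1.0, 0.0, 0.003], [0.0, 1.0, -0.001], [-0.003, -0.001, -1.0]]
force: [0.5, 0.3, -7.4]
width: 23.5
gripper_force: 29.9
```

Request:
jog_arm([
  [[0, 0, 0, -0.3, 0, 0, 0], [0, 0, 0, -0.2, 0, 0, 0], [0, 0, 0, 0, 0, 0, 0], [0, 0, 0, 0, 0, 0, 0], [0, 0, 0, 0, 0, 0, 0]],
])

```text
time: 10.87
eef_pos: [630.8, -245.7, 287.0]
tool_rot: [[-1.0, 0.0, -0.002], [0.0, 1.0, 0.001], [0.002, 0.001, -1.0]]
force: [-0.2, -0.1, -9.7]
width: 24.0
gripper_force: 29.9
```

```bash
python3 m.py f; python3 - <<'E'
from h import *
i=np.load('pics/f.npz')['S'][110:290,150:350]; cv2.imwrite('pics/f.png',cv2.resize(i,None,fx=3.3,fy=3.3,interpolation=cv2.INTER_CUBIC)[...,::-1])
E
```

```text
11.1667 eef [ 631.06 -245.94  287.46] F [-0.09 -0.19 -8.41] [0.38 0.46 0.39] w 23.2 29.949841797351837 rot [ 0.001  0.    -1.   ]
```

View pics/f.png

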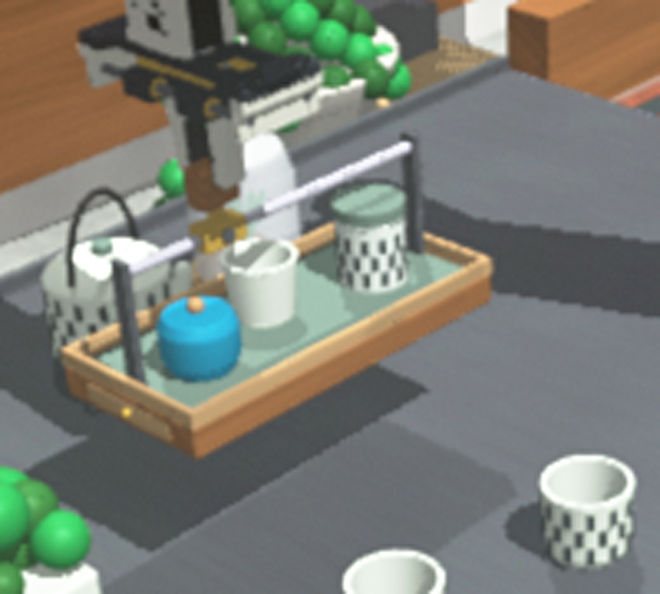

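The tray hangs level about 134 mm up, with the tin, cup and pot in place. I carry it across.

Request:
jog_arm([
  [[0, 0.02, 0.2, 0, 0, 0, 0], [0, 0.04, 0.4, 0, 0, 0, 0], [0, 0.06, 0.6, 0, 0, 0, 0], [0, 0.06, 0.6, 0, 0, 0, 0], [0, 0.06, 0.6, 0, 0, 0, 0]],
])

```text
time: 11.58
eef_pos: [621.3, -148.3, 288.6]
tool_rot: [[-1.0, 0.001, -0.0], [0.001, 1.0, 0.0], [0.0, 0.0, -1.0]]
force: [-0.0, -0.2, -8.4]
width: 23.8
gripper_force: 30.0
```

Request:
jog_arm([
  [[0, 0.06, 0.6, 0, 0, 0, 0], [0, 0.06, 0.6, 0, 0, 0, 0], [0, 0.06, 0.6, 0, 0, 0, 0], [0, 0.06, 0.6, 0, 0, 0, 0], [0, 0.06, 0.6, 0, 0, 0, 0]],
])

```text
time: 12.0
eef_pos: [609.1, -27.8, 289.0]
tool_rot: [[-1.0, -0.0, 0.001], [-0.0, 1.0, 0.001], [-0.001, 0.001, -1.0]]
force: [0.3, 0.0, -8.3]
width: 23.7
gripper_force: 29.9
```

Request:
jog_arm([
  [[0, 0.06, 0.6, 0, 0, 0, 0], [0, 0.06, 0.6, 0, 0, 0, 0], [0, 0.06, 0.6, 0, 0, 0, 0], [0, 0.06, 0.6, 0, 0, 0, 0], [0, 0.06, 0.6, 0, 0, 0, 0]],
])

```text
time: 12.42
eef_pos: [596.9, 92.1, 289.0]
tool_rot: [[-1.0, -0.0, 0.0], [-0.0, 1.0, 0.001], [-0.0, 0.001, -1.0]]
force: [0.1, 0.1, -7.6]
width: 23.6
gripper_force: 29.9
```

Request:
jog_arm([
  [[0, 0.06, 0.6, 0, 0, 0, 0], [0, 0.06, 0.6, 0, 0, 0, 0], [0, 0.06, 0.6, 0, 0, 0, 0], [0, 0.06, 0.6, 0, 0, 0, 0], [0, 0.06, 0.6, 0, 0, 0, 0]],
])

```text
time: 12.83
eef_pos: [584.8, 212.0, 289.0]
tool_rot: [[-1.0, -0.0, 0.0], [-0.0, 1.0, 0.001], [-0.0, 0.001, -1.0]]
force: [0.6, -0.0, -8.7]
width: 23.8
gripper_force: 29.9
```

Request:
jog_arm([
  [[0, 0.04, 0.4, 0, 0, 0, 0], [0, 0.02, 0.15, 0, 0, 0, 0], [0, 0, 0, 0, 0, 0, 0.15], [0, 0, 0, 0, 0, 0, 0.25], [0, 0, 0, 0, 0, 0, 0.25]],
])

```text
time: 13.25
eef_pos: [583.3, 231.3, 288.8]
tool_rot: [[-0.997, 0.081, -0.0], [0.081, 0.997, -0.0], [0.0, -0.0, -1.0]]
force: [0.8, 0.3, -8.5]
width: 23.9
gripper_force: 30.0
```

Request:
jog_arm([
  [[0, 0, 0, 0, 0, 0, 0.25], [0, 0, 0, 0, 0, 0, 0.17], [0, 0, 0, 0, 0, 0, 0.1], [0, 0, 0, 0, 0, 0, 0], [0, 0, 0, 0, 0, 0, 0]],
])

```text
time: 13.67
eef_pos: [583.6, 231.5, 288.7]
tool_rot: [[-0.99, 0.14, 0.0], [0.14, 0.99, -0.0], [-0.0, -0.0, -1.0]]
force: [0.4, -0.1, -7.9]
width: 23.9
gripper_force: 29.9
```

```bash
python3 m.py g; python3 - <<'E'
from h import *
T=np.load('pics/g.npz')['T'];S=np.load('pics/g.npz')['S']
a=cv2.resize(T[160:345,190:310],None,fx=3.2,fy=3.2,interpolation=cv2.INTER_CUBIC)
b=cv2.resize(S[160:370,280:480],None,fx=2,fy=2,interpolation=cv2.INTER_CUBIC)
im=np.zeros((600,800,3),np.uint8); im[:a.shape[0],:a.shape[1]]=a; im[:b.shape[0],390:390+b.shape[1]]=b
cv2.imwrite("pics/g.png",im[...,::-1]); print(robot.read_state()["tool_rot"][:,0])
E
```

```text
13.9667 eef [583.55 231.82 288.68] F [ 0.21 -0.31 -8.55] [0.42 0.42 0.26] w 23.8 29.95027184486389 rot [ 0. -0. -1.]
[-9.90155442e-01  1.39972122e-01  7.38924488e-05]
```

View pics/g.png

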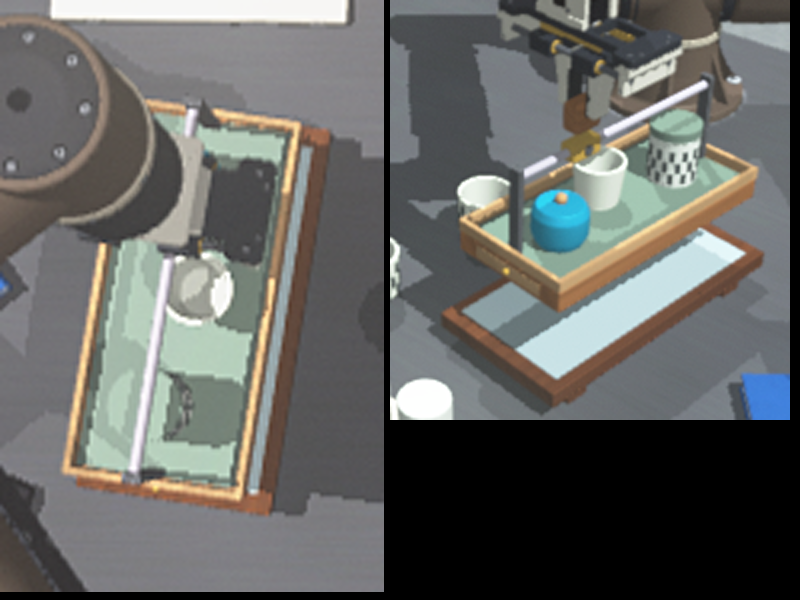

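The tray is over the stand, parallel to the panel, items standing. I compute the centre from rim corners TR (300,122), BR (240,500), BL (65,472) in the crop.

```bash
python3 - <<'E'
from h import *
T=robot.snapshot("top");S=robot.snapshot("scene")
f=lambda x,y:(190+x/3.2-.35,160+y/3.2-.35)
c=toplane(T,[f(300,122),f(240,500),f(65,472)],177); print(c.round(1),(c[0]+c[2])/2,np.degrees(np.arctan2(*(c[0]-c[1])[::-1])),np.linalg.norm(c[0]-c[1]))
g=lambda x,y:(280+(x-390)/2-.25,160+y/2-.25)
c=toplane(S,[g(460,218),g(558,288),g(758,172)],177); print(c.round(1),(c[0]+c[2])/2,np.degrees(np.arctan2(*(c[1]-c[2])[::-1])))
E
```

```text
[[686.1 136.3]
 [348.8 181.2]
 [370.8 336.2]] [528.43401574 236.27528138] -7.5886888403161885 340.2990036107805
[[680.9 136.1]
 [711.2 298. ]
 [383.3 349.4]] [532.09556982 242.71026308] -8.897881883293381
```

Request:
jog_arm([
  [[0, 0, 0, 0.2, 0, 0, 0], [0, 0, 0, 0.4, 0, 0, 0], [0, 0, 0, 0.5, 0, 0, 0], [0, 0, 0, 0.4, 0, 0, 0], [0, 0, 0, 0.25, 0, 0, 0]],
])

```text
time: 14.48
eef_pos: [582.4, 231.5, 215.9]
tool_rot: [[-0.99, 0.14, -0.003], [0.14, 0.99, -0.001], [0.003, -0.002, -1.0]]
force: [-1.2, 0.3, -9.6]
width: 24.0
gripper_force: 29.9
```

Request:
jog_arm([
  [[0, 0, 0, 0.15, 0, 0, 0], [0, 0, 0, 0.05, 0, 0, 0], [0, 0, 0, 0.03, 0, 0, 0], [0, 0, 0, 0.03, 0, 0, 0], [0, 0, 0, 0.03, 0, 0, 0]],
])

```text
time: 14.9
eef_pos: [584.1, 232.3, 208.0]
tool_rot: [[-0.99, 0.14, 0.002], [0.14, 0.99, 0.001], [-0.001, 0.001, -1.0]]
force: [-0.4, 0.3, -8.8]
width: 23.5
gripper_force: 30.0
```

Request:
jog_arm([
  [[0, 0, 0, 0.03, 0, 0, 0], [0, 0, 0, 0.03, 0, 0, 0], [0, 0, 0, 0.03, 0, 0, 0], [0, 0, 0, 0.03, 0, 0, 0], [0, 0, 0, 0, 0, 0, 0]],
])

```text
time: 15.32
eef_pos: [583.4, 231.9, 202.0]
tool_rot: [[-0.99, 0.14, -0.0], [0.14, 0.99, -0.0], [0.0, -0.0, -1.0]]
force: [0.5, 0.7, -8.6]
width: 23.8
gripper_force: 29.9
```

```bash
python3 m.py i
```

```text
15.6167 eef [583.55 231.94 202.26] F [-0.11 -0.4  -8.42] [0.35 0.4  0.28] w 23.7 29.94985520839691 rot [-0.  0. -1.]
```

Request:
jog_arm([
  [[0, 0, 0, 0.02, 0, 0, 0], [0, 0, 0, 0.02, 0, 0, 0], [0, 0, 0, 0.02, 0, 0, 0], [0, 0, 0, 0.02, 0, 0, 0], [0, 0, 0, 0, 0, 0, 0]],
])

```text
time: 16.03
eef_pos: [583.6, 232.1, 199.1]
tool_rot: [[-0.99, 0.14, 0.0], [0.14, 0.99, 0.0], [-0.0, 0.0, -1.0]]
force: [-0.1, 0.5, -7.9]
width: 24.0
gripper_force: 29.9
```

```bash
python3 m.py j
```

```text
16.3333 eef [583.59 231.97 199.13] F [ 0.22  0.17 -8.01] [0.4  0.38 0.5 ] w 23.5 29.950805604457855 rot [-0.  0. -1.]
```

Request:
jog_arm([
  [[0, 0, 0, 0.02, 0, 0, 0], [0, 0, 0, 0.02, 0, 0, 0], [0, 0, 0, 0, 0, 0, 0], [0, 0, 0, 0, 0, 0, 0]],
])

```text
time: 16.67
eef_pos: [584.2, 232.6, 198.6]
tool_rot: [[-0.99, 0.14, 0.002], [0.14, 0.99, 0.001], [-0.002, 0.002, -1.0]]
force: [-1.7, 3.1, 1.0]
width: 23.7
gripper_force: 30.0
```

```bash
python3 m.py k
```

```text
16.9667 eef [584.19 232.52 198.53] F [-1.52  3.94  3.31] [0.32 0.79 1.33] w 24.0 29.97065931558609 rot [-0.002  0.001 -1.   ]
```

Seated. I release, then rise straight up.

Request:
jog_arm([
  [[0.1, 0, 0, 0, 0, 0, 0], [0.2, 0, 0, 0, 0, 0, 0], [0.5, 0, 0, 0, 0, 0, 0], [0.8, 0, 0, 0, 0, 0, 0], [0.8, 0, 0, 0, 0, 0, 0]],
])

```text
time: 17.38
eef_pos: [583.3, 231.1, 197.0]
tool_rot: [[-0.99, 0.141, -0.001], [0.141, 0.99, -0.001], [0.001, -0.001, -1.0]]
force: [0.4, 0.1, -1.3]
width: 38.3
gripper_force: 0.0
```

Request:
jog_arm([
  [[0.8, 0, 0, 0, 0, 0, 0], [0.8, 0, 0, 0, 0, 0, 0], [0.8, 0, 0, 0, 0, 0, 0], [0.8, 0, 0, 0, 0, 0, 0], [0.8, 0, 0, 0, 0, 0, 0]],
])

```text
time: 17.8
eef_pos: [583.5, 231.9, 197.4]
tool_rot: [[-0.99, 0.14, -0.0], [0.14, 0.99, -0.0], [0.0, -0.0, -1.0]]
force: [-0.1, 0.1, 0.2]
width: 68.1
gripper_force: 0.0
```

Request:
jog_arm([
  [[0.8, 0, 0, -0.2, 0, 0, 0], [0.8, 0, 0, -0.4, 0, 0, 0], [0.8, 0, 0, -0.8, 0, 0, 0], [0.8, 0, 0, -0.8, 0, 0, 0], [0.8, 0, 0, -0.8, 0, 0, 0]],
])

```text
time: 18.22
eef_pos: [583.3, 231.7, 319.5]
tool_rot: [[-0.99, 0.14, 0.0], [0.14, 0.99, -0.0], [-0.0, -0.0, -1.0]]
force: [1.2, 1.2, 0.2]
width: 70.1
gripper_force: 0.0
```

Request:
jog_arm([
  [[0.8, 0, 0, 0, 0, 0, 0], [0.8, 0, 0, 0, 0, 0, 0], [0.8, 0, 0, 0, 0, 0, 0]],
])

```text
time: 18.47
eef_pos: [583.3, 232.0, 317.7]
tool_rot: [[-0.99, 0.14, 0.0], [0.14, 0.99, 0.001], [-0.0, 0.001, -1.0]]
force: [-0.8, 0.1, -1.2]
width: 70.0
gripper_force: 0.0
```

```bash
python3 m.py l; python3 - <<'E'
from h import *
T=np.load('pics/l.npz')['T'];S=np.load('pics/l.npz')['S']
a=cv2.resize(T[160:345,190:310],None,fx=3.2,fy=3.2,interpolation=cv2.INTER_CUBIC)
b=cv2.resize(S[160:370,280:480],None,fx=2,fy=2,interpolation=cv2.INTER_CUBIC)
im=np.zeros((600,800,3),np.uint8); im[:a.shape[0],:a.shape[1]]=a; im[:b.shape[0],390:390+b.shape[1]]=b
cv2.imwrite("pics/l.png",im[...,::-1])
E
```

```text
18.7667 eef [583.17 231.75 316.56] F [-0.37  0.06 -0.24] [0.58 0.64 0.53] w 70.2 0.0 rot [ 0.001 -0.001 -1.   ]
```

View pics/l.png

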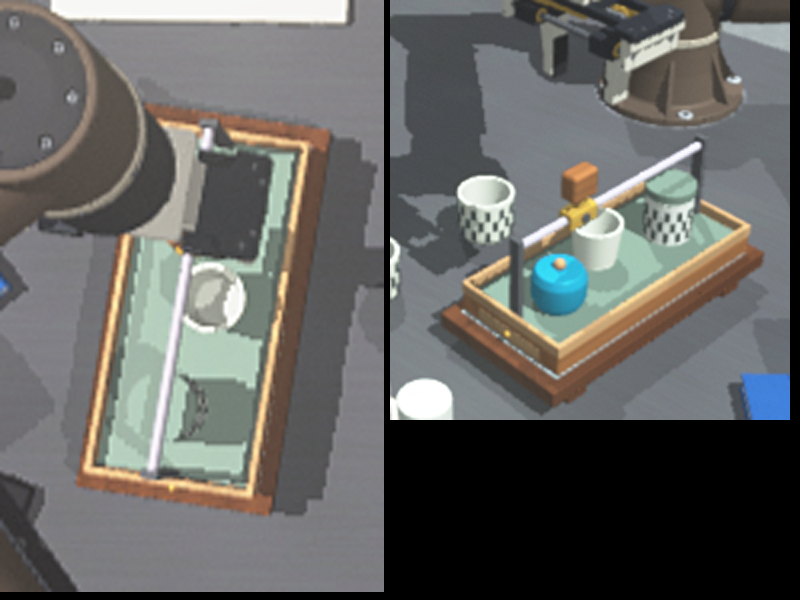

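The tray sits square on the panel with only a few mm of pale edge showing. The tin, pot and cup are upright and the gripper is clear. I hand it in.

```bash
python3 -c "
from plant import robot; print(robot.sign_off())"
```

```text
the job is handed in; nothing more can be done
None
```

The tray is on the stand, in line with the pale panel and only a few mm off centre, with the tin, pot and cup still standing; it stayed close to level every time I checked the tilt, and the job is handed in (the verdict was not shown to me).

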